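# Run a microphone carrier up the soldering ramp and latch it

### The arm

A 7-joint arm with a two-finger parallel gripper is mounted at the origin on the work surface. World frame = base frame: x ahead of the robot, y to its left, z up, the work surface at z = 0. Lengths are in m, angles in rad, forces in N, time in s.
With the tool pointing down it reaches from about 0.4 to 0.85 m from the base axis. Payload 10.4 kg.
Tool frame: the origin (TCP) lies between the finger pads; the fingertips stand 17 mm ahead of it and the grasp point (between the pads) lies 2 mm behind it; z points along the fingers, y is the direction in which the jaws open and shut (so a half turn about z gives the same grasp; the last joint's range is limited). The gripper opens to 87 mm and grips with 3 to 60 N. Pads are 19 mm wide; open, the fingers measure 117 mm over their backs; the gripper's body (75 mm by 190 mm) begins 51 mm behind the grasp point.
Start: joints at [1.115, 0.332, -0.065, 1.46, 0.022, 1.35, -0.088], TCP at [0.262, -0.567, 0.24] pointing down, gripper open.
Joint ranges: [-2.6, 2.6], [-0.5, 2.12], [-1.47, 1.34], [0.16, 2.42], [-1.27, 4.41], [0.06, 2.06], [-2.6, 2.6]. Speed limits (rad/s): [2.22, 2.22, 2.79, 2.79, 3.14, 3.14, 3.14].

### API

Orientations are given as a rotation vector (axis times angle).
In Python, from plant import env gives the robot as it stands. The module is installed in compiled form; this text tells all that it offers. Calls block until the motion is done:
- env.move_ptp(position, orientation): joint-space move of the TCP to a pose.
- env.servo_line(position, speed=0.15, attitude=None, stop_force=None): straight line of the TCP; attitude=None keeps the orientation; speed is the mean speed in m/s. With stop_force (N) it stops when the force on the tool has changed by that much, and returns True; else False.
- env.goto_joints(angles): joint-space move.
- env.grip(opening, strength=None): finger opening in m; strength is the grip in N (None keeps the last); returns when the fingers have stopped.
- env.sleep(seconds).
- env.inverse_kinematics(position, orientation): joint angles nearest the present ones, or None.
- env.read_state(): the state.
- env.read_camera(name): name is "scene" or "side" or "wrist"; returns the picture (384x512x3 uint8, blue, green, red); there is no depth.
- env.get_calibration(name): a dict with "fovy" (degrees; the focal length in pixels is half the picture's height over the tangent of half this angle, whatever the lens; pixels are square), "cx", "cy" (the principal point, pixels), "dist_coeffs" ([k1, k2, p1, p2, k3] as OpenCV has them; the pictures are not rectified), "rvec" (rotation vector, rad) and "tvec" (3), from world to camera coordinates, as OpenCV has them. Camera axes: x right, y down, z forward; pixel columns grow to the right and rows downward; lengths in m; the calibration is good to about 2 mm. A picture is of the moment at which its call begins: read the wrist's pose just before it. get_calibration takes no time and is no camera call; for the wrist camera it gives the pose at the moment of the call.
A pose or a line that the arm cannot do raises env.Unreachable and nothing moves.
- env.hand_in(): hands the job in, once; it reports no verdict.
The state is a dict: "time_s": time; "joints": joint angles; "dq": joint speeds; "joint_efforts": joint torques, N m; "tcp_pos": TCP position; "eef_rot": TCP orientation; "contact_force": force on the tool from outside, world axes, zero at the start; "ft_torque": the same for the moment, N m; "gripper_width": finger opening in m.
Only numpy, scipy, OpenCV 4.12 (cv2) and the standard library are available. Lean on these libraries where they do the work, as an engineer would, in place of code of your own. Each camera call takes 0.05 s, during which the arm holds its last target. There are 200 camera calls.

### The job

Slide the black carrier with the half-built microphone up the sloping ramp, without lifting it off the ramp, until its front edge rests squared up against the stop plate at the top. Then swing the keeper arm on the ramp's side all the way across the lane behind the carrier, so that it cannot slide back, and let go. Leave the solder spool, the tip-cleaner pot and the screwdriver where they are.

Things in the scene. Friction and masses are not known exactly. Their poses are not given: they have to be found in the camera images.
- ramp: Fixed aluminium ramp, deck 300 x 116, sloping 8 deg (0.14 rad), grey side rails 14 mm high, lane 100 wide between them (y -50 to +50). The frame is tilted with it: origin on the deck's surface at its middle, 34 mm above the bench; x points up the slope, z square to the deck, y to the left looking up. Deck from x = -150 (low end, open bench before it) to +150.
- carrier: Loose black carrier, 120 long (x) x 88 wide, 0.3 to 0.6 kg, held by friction low in the ramp's lane. Origin: centre of its underside; x to its front edge (uphill), z square to the deck. Base 12 thick; back wall 88 wide, 8 thick, up to 34 above the underside: push its outer face. Fixed on top is a half-built microphone: green board, steel grille cylinder 40 dia in front, top 53 above the underside.
- carrier_nose (a point): Middle of the carrier's front edge, 60 mm ahead of its origin, 6 mm above its underside. In the ramp's frame it is at x = 125 mm when the carrier touches the stop.
- carrier_tail (a point): Middle of the outer face of the carrier's back wall, 60 mm behind its origin, 20 mm above its underside.
- keeper (a joint): Angle (rad) of the keeper, a flat steel arm 100 mm from pivot to pin, 12 wide, lying 16 to 26 mm above the deck. 0: pointing down the slope beside the left rail; negative: swung outwards; 1.57: straight across the lane, its edge 8 mm behind a carrier that is fully home. Grows counter-clockwise seen from above. Moves lightly (under 2 N at the pin), stays where left, stops at -0.7 and 1.6.
- ramp_stop (a point): Middle of the foot of the stop plate's downhill face, on the deck, at x = 125, y = 0 in the ramp's frame. The dark steel plate stands across the whole lane, 34 mm high and 10 thick.
- keeper_pivot (a point): The keeper's pivot axis (square to the deck), just outside the left rail, at x = -9, y = 66 mm in the ramp's frame and 16 mm above the deck.
- keeper_pin (a point): The black upright pin at the free end of the keeper, 12 dia, rising to 52 mm above the deck; this point is on its axis, 39 mm above the deck.
- spool: Grey solder spool, 64 dia x 44 high, standing on the bench; origin at the centre of its underside. Leave alone.
- cleaner: Dark open round tip-cleaner pot without handles, about 76 dia x 55 high, on the bench; origin at the centre of its underside. Leave alone.
- driver: Screwdriver, 170 long, lying on the bench along its x axis. Leave alone.
Mind the look-alikes: they are no part of the job. There is more than one size of the carrier; the job needs the largest.

How it is judged:
By the outcome, as a careful person would: the job done as asked, in the order asked, and still so for the second after the job is handed in, with the robot touching nothing.
It also fails if it takes over 48 s, if anything falls off the work surface, if the arm or the gripper's body presses on something with over 40 N, if the wrist force passes 120 N, or if a joint passes its speed limit or range.

## Working session

There is one attempt and no reset: what is moved stays moved. The work goes in short steps, each a Python script; the robot and the scene stay as the last script left them, time stands still between calls to the robot, and variables do not carry over. Pictures are saved under pics/ and viewed, about 8 in all and at most 12, crops included, and the job is handed in when it is done.

```bash
mkdir -p pics
cat > h.py <<'E'
import numpy as np, cv2
from scipy.spatial.transform import Rotation as R
from plant import env
def cam(n):
    c=env.get_calibration(n); f=192/np.tan(np.radians(c["fovy"])/2)
    K=np.array([[f,0,c["cx"]],[0,f,c["cy"]],[0,0,1.]])
    return K,np.array(c["dist_coeffs"],float),np.array(c["rvec"],float),np.array(c["tvec"],float)
def proj(n,P):
    K,d,r,t=cam(n); return cv2.projectPoints(np.array(P,float).reshape(-1,1,3),r,t,K,d)[0].reshape(-1,2)
def ray(n,uv):
    K,d,r,t=cam(n); p=cv2.undistortPoints(np.array(uv,float).reshape(-1,1,2),K,d).reshape(-1,2)
    M=cv2.Rodrigues(r)[0]; return -M.T@t,(np.c_[p,np.ones(len(p))])@M
def atz(n,uv,z):
    o,d=ray(n,uv); return o+d*((z-o[2])/d[:,2])[:,None]
E
python3 - <<'E'
from h import *
a=env.read_camera("scene");b=env.read_camera("side")
cv2.imwrite("pics/scene0.png",cv2.resize(a,(800,600)));cv2.imwrite("pics/side0.png",cv2.resize(b,(800,600)))
cv2.imwrite("raw_scene.png",a);cv2.imwrite("raw_side.png",b)
for n in("scene","side"):
    print(n,cam(n)[0][0,0],ray(n,[[256,192]]))
s=env.read_state();print(s["time_s"],s["tcp_pos"],s["eef_rot"])
E
```

```text
scene 498.30865472712514 (array([ 1.41010833, -1.08163891,  0.98949119]), array([[-0.4738543 ,  0.67086582, -0.57047528]]))
side 394.20523923641196 (array([0.46084198, 0.86203642, 0.84500771]), array([[ 0.1091847 , -0.74445059, -0.65878435]]))
0.1 [ 0.26199657 -0.56707842  0.23881924] [-3.06710791e+00 -6.74349853e-01  5.46412425e-04]
```

View pics/scene0.png

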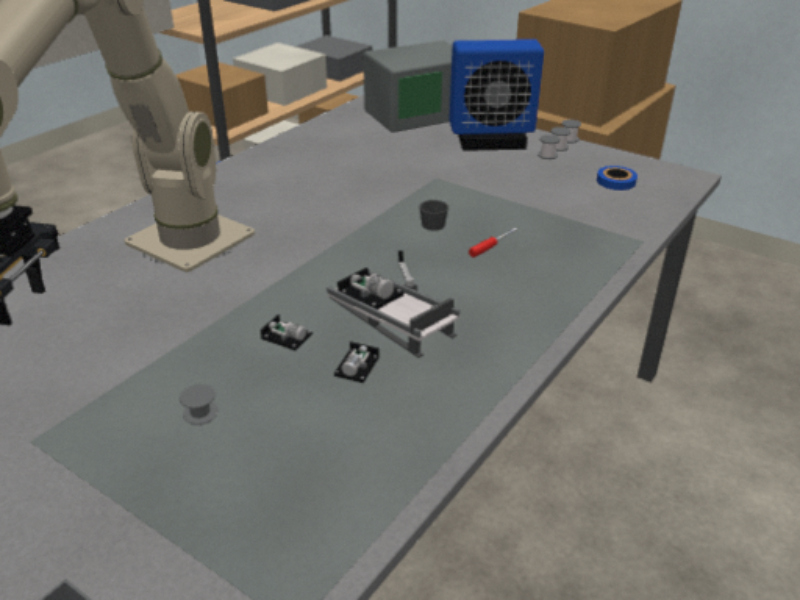

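View pics/side0.png

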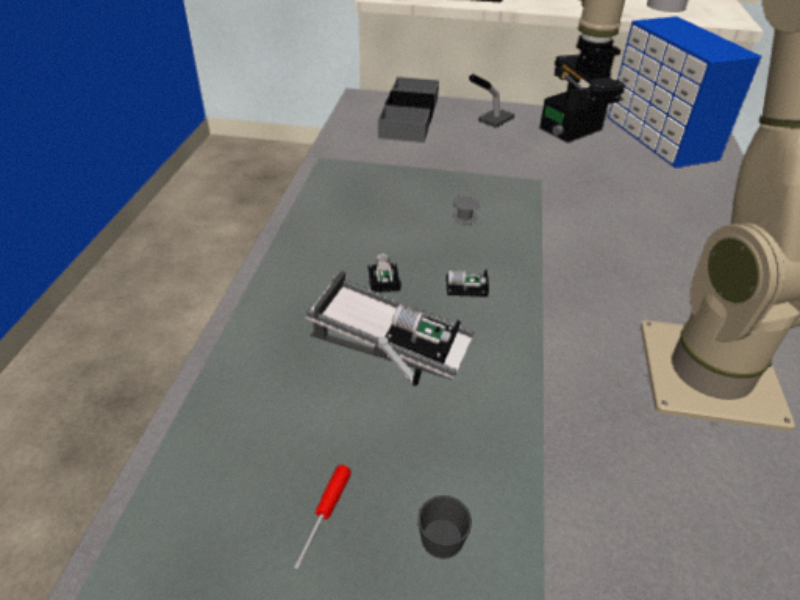

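The scene picture (800x600 px) shows the ramp at about (395,305), with a large carrier low in its lane at (368,287). Two smaller carriers stand on the bench at (286,332) and (357,361). The pot is at (433,215), the screwdriver at (493,243) and the spool at (199,404). In the side picture the ramp is at (390,330), with the keeper swung outwards and its pin at (416,378). The carrier on the ramp is the largest and the only one in the lane, so I choose that one and check it in close crops.

Run:
```python
import cv2
a=cv2.imread("raw_side.png")[170:250,190:310]; b=cv2.imread("raw_scene.png")[150:235,200:305]
cv2.imwrite("pics/sidec.png",cv2.resize(a,None,fx=6.6,fy=6.6,interpolation=cv2.INTER_CUBIC))
cv2.imwrite("pics/scenec.png",cv2.resize(b,None,fx=7,fy=7,interpolation=cv2.INTER_CUBIC))
```

```text
(no output)
```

View pics/sidec.png

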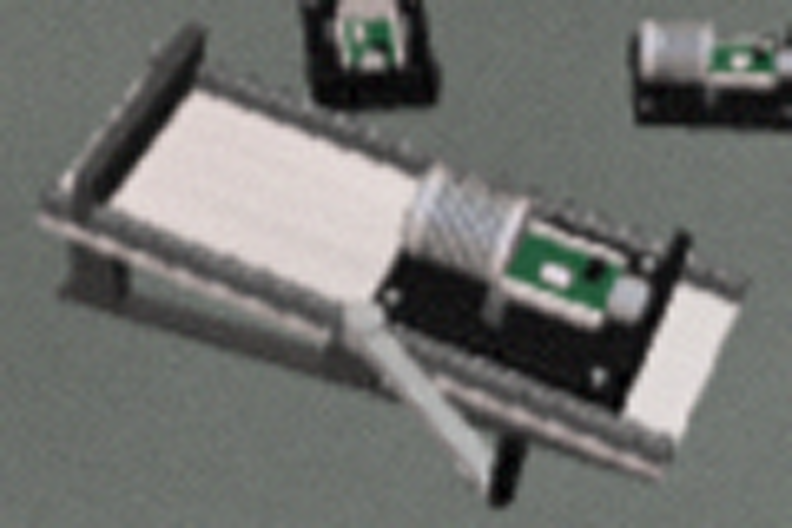

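View pics/scenec.png

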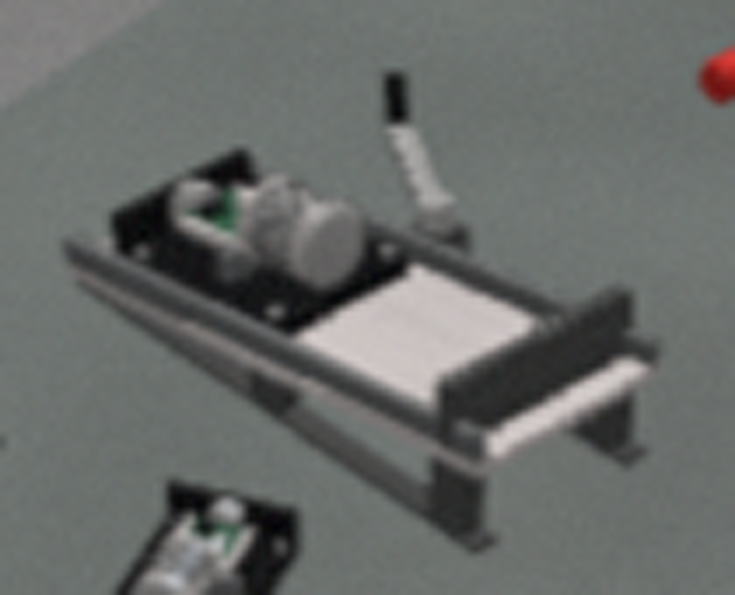

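In the side crop the carrier sits in the lane with its wall at (685,235). Its front edge is at about (385,290) and the foot of the stop plate at (195,92). The keeper runs from its pivot (360,320) to its pin (505,470). In the scene crop the deck's top end corners are at (490,450) and (655,360), the pin top is at (397,75), and the wall top runs from (113,215) to (248,155). Next I fit the poses.

```bash
cat > fit.py <<'E'
from h import *
from scipy.optimize import least_squares
def sd(u,v): return ((u+.5)/6.6-.5+190,(v+.5)/6.6-.5+170)
def sc(u,v): return ((u+.5)/7-.5+200,(v+.5)/7-.5+150)
def T(p): 
    M=R.from_euler('ZY',[p[2],-np.radians(8)]).as_matrix(); return M,np.array([p[0],p[1],.034])
def ramp(p,P): M,t=T(p); return np.asarray(P,float)/1000@M.T+t
def car(p,P): 
    P=np.asarray(P,float); c,s=np.cos(p[5]),np.sin(p[5])
    return ramp(p,np.c_[p[3]*1000+c*P[:,0]-s*P[:,1],p[4]*1000+s*P[:,0]+c*P[:,1],P[:,2]])
def pin(p,h): return ramp(p,[[-9-100*np.cos(p[6]),66-100*np.sin(p[6]),h]])
RA=dict(side=[((125,-50,0),sd(195,92)),((-150,-50,0),sd(740,303)),((-150,50,14),sd(672,442))],
 scene=[((150,-58,0),sc(490,450)),((150,58,0),sc(655,362)),((-150,-58,14),sc(68,243)),((135,-50,34),sc(445,392)),((135,50,34),sc(632,298))])
CA=dict(side=[((-60,-44,34),sd(688,235)),((60,44,12),sd(380,302))],
 scene=[((-60,44,34),sc(246,152)),((-60,-44,34),sc(112,216)),((60,-44,12),sc(290,322)),((60,44,12),sc(412,265))])
PI=dict(side=[(52,sd(513,438))],scene=[(52,sc(397,75))])
if __name__=="__main__":
    def f(p):
        r=[]
        for n in("side","scene"):
            r+=[proj(n,ramp(p,[a for a,_ in RA[n]]))-[b for _,b in RA[n]],proj(n,car(p,[a for a,_ in CA[n]]))-[b for _,b in CA[n]],proj(n,pin(p,PI[n][0][0]))-PI[n][0][1]]
        return np.vstack(r).ravel()
    s=least_squares(f,[.6,0,.2,-.06,0,0,-.4],loss="soft_l1"); p=s.x
    print(np.round(p,4)); print(np.round(f(p).reshape(-1,2),1).tolist())
    np.save("p.npy",p)
    print("pin",pin(p,39),"tail",car(p,[[-60,0,20]]),"stop",ramp(p,[[125,0,0]]))
    print("others spool/pot/driver",atz("side",[[465*.64,222*.64],[443*.64,548*.64],[340*.64,480*.64]],.0))
E
python3 fit.py
```

```text
[ 0.6045  0.0215 -0.2191 -0.0608 -0.002   0.0454 -0.5414]
[[-0.6, -0.5], [-1.0, 0.7], [-0.2, -0.6], [-0.5, -0.3], [-3.0, 0.1], [-0.5, 0.3], [-2.2, 2.1], [0.7, -0.1], [-0.9, -1.1], [1.9, -1.7], [-1.8, -0.7], [-0.6, -1.1], [-0.4, -0.7], [-1.4, 0.0], [0.1, -2.2], [-0.8, -0.2]]
pin [[0.53323086 0.15776633 0.05944097]] tail [[0.48409423 0.04344069 0.03700625]] stop [[ 0.72533875 -0.00542849  0.05139664]]
others spool/pot/driver [[ 0.4928822  -0.40838588  0.        ]
 [ 0.4509116   0.42773678  0.        ]
 [ 0.62228843  0.34619453  0.        ]]
```

```bash
sed -i 's/((150,-58,0),sc(490,450)),((150,58,0),sc(655,362))/((150,-50,0),sc(488,450)),((150,50,0),sc(647,366))/; s/((135,-50,34)/((135,-58,34)/; s/((135,50,34)/((135,58,34)/; s/,((60,44,12),sd(380,302))//' fit.py; python3 fit.py
cat >> h.py <<'E'
def Rt(yaw,flip=0): # tool z into the deck; yaw: tool-y direction in the ramp's frame measured from ramp y
    p=np.load("p.npy"); M=R.from_euler('ZY',[p[2],-np.radians(8)])
    return (M*R.from_euler('z',yaw)*R.from_matrix([[-1,0,0],[0,1,0],[0,0,-1.]])*R.from_euler('z',np.pi*flip))
def rp(P):
    p=np.load("p.npy"); return R.from_euler('ZY',[p[2],-np.radians(8)]).apply(np.asarray(P,float)/1000)+[p[0],p[1],.034]
E
python3 - <<'E'
from h import *
np.set_printoptions(precision=2,suppress=True)
for f in(0,1):
    for P,y in(([-170,0,27],0),([10,0,27],0),([-95,117,60],-.54),([-109,66,60],0),([-9,-34,60],1.57),([-60,30,280],0)):
        print(f,P,y,env.inverse_kinematics(rp(P),Rt(y,f).as_rotvec()))
E
```

```text
[ 0.6043  0.0215 -0.2194 -0.0586 -0.0025  0.0342 -0.5427]
[[-0.5, -0.5], [-1.0, 0.7], [-0.1, -0.6], [-1.0, -0.5], [-0.5, 0.3], [-0.1, 1.0], [-0.0, 0.3], [-1.0, -1.2], [-0.1, -0.7], [-0.0, -1.6], [-0.1, -0.9], [-0.1, -0.6], [-1.4, 0.3], [0.3, -1.8], [-0.8, -0.3]]
pin [[0.53315401 0.15787555 0.05945034]] tail [[0.48599733 0.04316625 0.03730392]] stop [[ 0.72512523 -0.00546949  0.05139664]]
others spool/pot/driver [[ 0.4928822  -0.40838588  0.        ]
 [ 0.4509116   0.42773678  0.        ]
 [ 0.62228843  0.34619453  0.        ]]
0 [-170, 0, 27] 0 [ 0.65  0.19 -0.97  2.2   0.34  0.74  0.8 ]
0 [10, 0, 27] 0 [ 0.47  0.48 -0.73  1.78  0.47  0.91  0.89]
0 [-95, 117, 60] -0.54 [ 0.45  0.44 -1.02  1.89  0.57  0.98 -0.01]
0 [-109, 66, 60] 0 [ 0.57  0.35 -1.03  1.99  0.48  0.91  0.65]
0 [-9, -34, 60] 1.57 [ 0.9   0.61 -1.24  1.82  0.74  1.08  2.32]
0 [-60, 30, 280] 0 [ 0.61  0.02 -0.88  1.7   0.09  1.3   1.07]
1 [-170, 0, 27] 0 [ 0.57  0.17 -0.88  2.2   0.31  0.73 -2.31]
1 [10, 0, 27] 0 [ 0.37  0.45 -0.61  1.78  0.39  0.89 -2.2 ]
1 [-95, 117, 60] -0.54 [-1.25  0.37  0.96  1.97 -0.3   0.85 -2.48]
1 [-109, 66, 60] 0 [ 0.45  0.29 -0.88  1.99  0.4   0.89 -2.43]
1 [-9, -34, 60] 1.57 [ 0.5   0.36 -0.68  1.84  0.34  0.92 -0.55]
1 [-60, 30, 280] 0 [ 0.67  0.03 -0.94  1.7   0.09  1.3  -2.08]
```

```bash
cat > look.py <<'E'
from h import *
import fit
def look(name,path,overlay=True):
    p=np.load("p.npy"); a=env.read_camera(name); s=3 if False else 1.5625
    cv2.imwrite("raw_"+path,a)
    b=cv2.resize(a,None,fx=s,fy=s,interpolation=cv2.INTER_CUBIC)
    pts=[("g",fit.ramp(p,[[125,-50,0],[125,50,0],[-150,-50,0],[-150,50,0],[-150,50,14],[-150,-50,14],[135,58,34],[135,-58,34],[-9,66,26]])),("c",fit.car(p,[[-60,-44,34],[-60,44,34],[60,-44,12],[60,44,12]])),("p",fit.pin(p,52))]
    col=dict(g=(0,255,0),c=(0,0,255),p=(255,0,255))
    if overlay:
        for k,P in pts:
            for u in proj(name,P):
                if np.all(np.abs(u)<2000): cv2.drawMarker(b,tuple(int(round(x)) for x in (u+.5)*s-.5),col[k],cv2.MARKER_CROSS,12,1)
    cv2.imwrite("pics/"+path,b)
E
python3 - <<'E'
from h import *
from look import look
env.move_ptp(rp([-90,20,260]),Rt(0).as_rotvec())
print(env.read_state()["time_s"]); look("wrist","w1.png"); print(cam("wrist")[0][0,0],ray("wrist",[[256,192]]))
E
```

```text
2.5
311.6664388726839 (array([0.39863154, 0.08668524, 0.41279955]), array([[ 0.39054423, -0.07887335, -0.91727882]]))
```

View pics/w1.png

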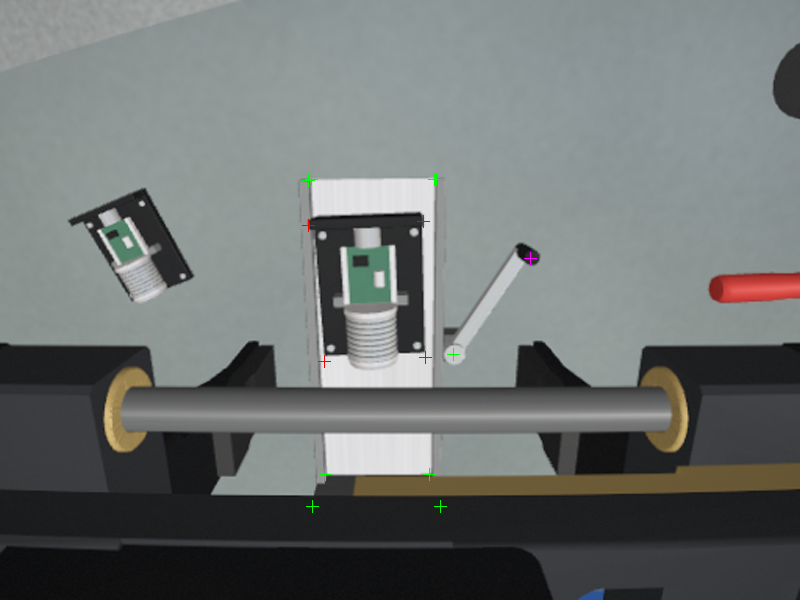

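The wrist picture shows the fit within about 2 mm for the ramp, the pivot (454,354) and the pin (531,257). The large carrier has wall corners at (309,218) and (421,213), about 5 mm further downhill than the model, so its tail is near x = -124. The small look-alike at (130,245) is clearly smaller. I will push with both fingers, 40 mm apart.

```bash
python3 - <<'E'
from h import *
from look import look
r=Rt(0).as_rotvec()
p=np.load("p.npy")
M=R.from_euler('ZY',[p[2],-np.radians(8)])
def st(m):
    s=env.read_state(); print(m,round(s["time_s"],2),np.round(M.inv().apply(s["tcp_pos"]-np.array([p[0],p[1],.034]))*1000,1),np.round(s["contact_force"],1),round(s["gripper_width"],4))
env.grip(.04,20)
env.move_ptp(rp([-165,0,110]),r); st("above")
print(env.servo_line(rp([-165,0,26]),.08,stop_force=8)); st("down")
print(env.servo_line(rp([-120,0,26]),.06,stop_force=20)); st("touch")
print(env.servo_line(rp([-35,0,26]),.06,stop_force=20)); st("pushed")
look("scene","s2.png",False)
E
python3 -c "
import cv2;a=cv2.imread('raw_s2.png')[130:235,180:320];cv2.imwrite('pics/s2c.png',cv2.resize(a,None,fx=5.5,fy=5.5,interpolation=2))"
```

```text
above 4.29 [-163.6    0.6  111.2] [ 0.9 -0.2  0.3] 0.04
False
down 5.49 [-1.647e+02  1.000e-01  2.630e+01] [ 0.8  0.2 -0.1] 0.04
False
touch 6.39 [-119.9    0.    25.7] [-1.4  0.  -1.3] 0.0403
False
pushed 7.96 [-34.9   0.1  26.2] [-1.4 -0.3 -0.7] 0.0401
```

View pics/s2c.png

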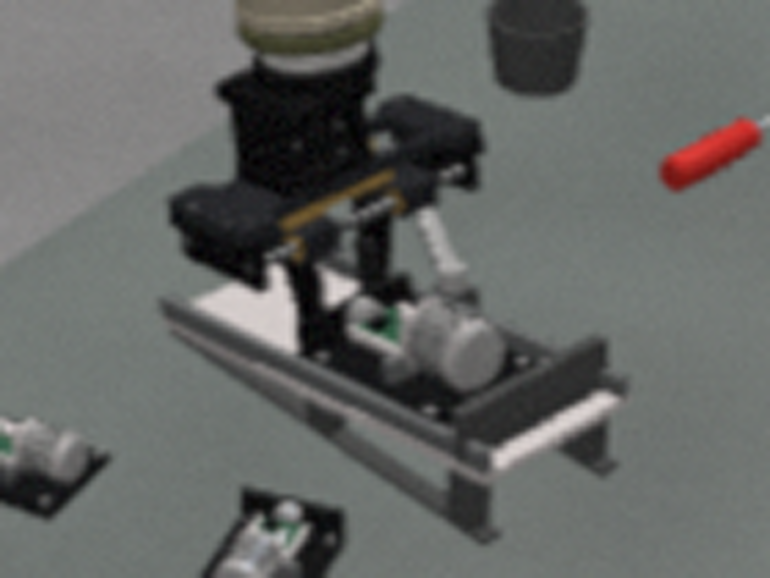

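The carrier is sliding cleanly. Its front is close to the stop plate (corner near (430,410)), the fingers are behind the wall at (315,340), and the look-alikes have not moved. Next is the slow push against the stop.

```bash
cat >> h.py <<'E'
def st(m):
    p=np.load("p.npy"); s=env.read_state(); x=R.from_euler('ZY',[p[2],-np.radians(8)]).inv().apply(s["tcp_pos"]-np.array([p[0],p[1],.034]))*1000
    print(m,round(s["time_s"],2),np.round(x,1),np.round(s["contact_force"],1),round(s["gripper_width"],4)); return x
E
python3 - <<'E'
from h import *
from look import look
print(env.servo_line(rp([15,0,26]),.02,stop_force=12)); x=st("home")
env.sleep(.3); x=st("settled")
env.servo_line(rp([x[0]-15,0,26]),.05); st("back")
env.servo_line(rp([x[0]-40,0,120]),.12); st("up")
env.move_ptp(rp([-110,20,260]),Rt(0).as_rotvec()); st("look")
look("wrist","w3.png",False)
p=np.load("p.npy")
E
```

```text
True
home 9.48 [-7.2  0.2 25.5] [0.5 0.1 0.6] 0.0396
settled 9.78 [-7.7  0.  25.2] [-0.3 -0.4  0.3] 0.0399
back 10.23 [-22.8  -0.1  26.1] [ 0.5 -0.3 -0.3] 0.04
up 11.19 [-47.9  -0.3 119.4] [ 0.7 -0.4  0.2] 0.0403
look 11.86 [-109.7   18.9  259. ] [-0.1  0.6 -0.3] 0.0401
```

View pics/w3.png

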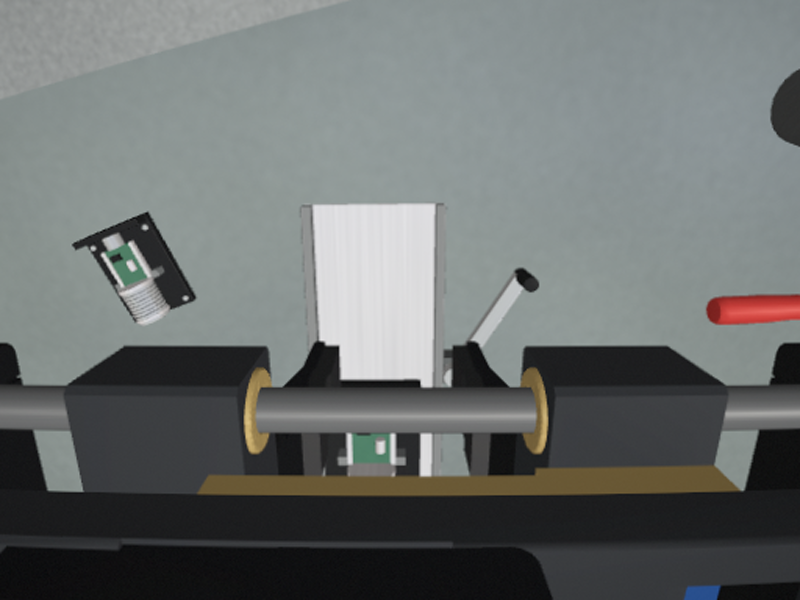

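The wrist picture shows the carrier's wall at (380,382), square across the lane, with the pin at (527,280) untouched. The gripper hides the nose, so I check it from the side and scene cameras.

Run:
```python
from h import *
import fit
p=np.load("p.npy"); q=p.copy(); q[3:6]=.065,p[4]-.001,0
out=[]
for n,(u0,v0) in (("side",(190,165)),("scene",(225,165))):
    a=env.read_camera(n); cv2.imwrite(f"raw_{n}3.png",a); b=cv2.resize(a[v0:v0+75,u0:u0+100],None,fx=8,fy=8,interpolation=2)[:, :]
    for u in proj(n,fit.car(q,[[-60,-44,34],[-60,44,34],[60,-44,12],[60,44,12]])):
        cv2.drawMarker(b,tuple(int(round(x)) for x in (u-[u0,v0]+.5)*8-.5),(0,0,255),cv2.MARKER_CROSS,10,1)
    out.append(b[:600 if n=="x" else 600])
o=np.vstack(out); cv2.imwrite("pics/h3.png",cv2.resize(np.hstack(out),None,fx=.5,fy=.5,interpolation=3))
cv2.imwrite("pics/h3a.png",out[0]);cv2.imwrite("pics/h3b.png",out[1])
```

```text
(no output)
```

View pics/h3a.png

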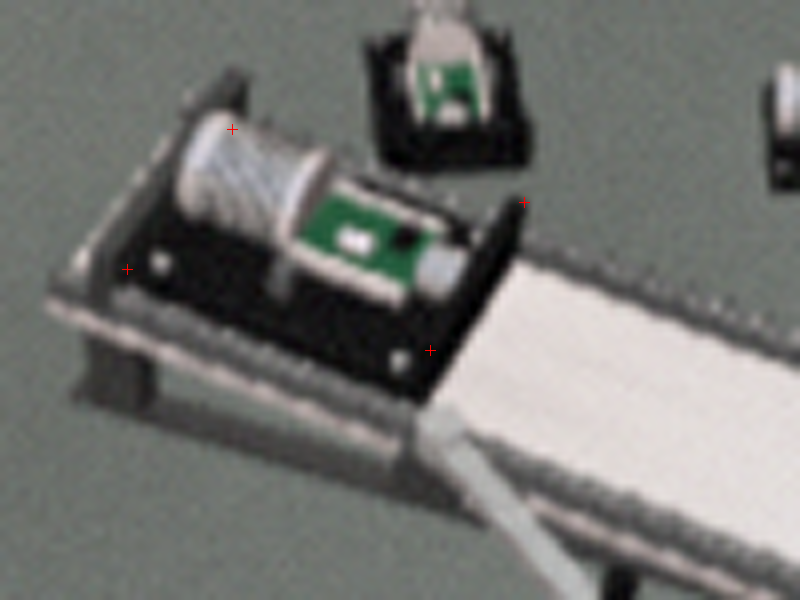

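The side view shows the wall top at (523,198), on the predicted mark for a home carrier, and no white deck between the front edge and the plate at (120,265). I repeat the push a little harder to confirm the hard stop, then retreat to the keeper.

Run:
```python
from h import *
r=Rt(0).as_rotvec()
env.move_ptp(rp([-45,0,110]),r)
env.servo_line(rp([-30,0,26]),.12,stop_force=10); st("down")
print(env.servo_line(rp([20,0,26]),.02,stop_force=20)); st("home")
env.sleep(.2); st("settled")
env.servo_line(rp([-30,0,26]),.06); env.servo_line(rp([-60,0,130]),.15); st("up")
# keeper: straddle the pin, jaws tangential
a=np.load("p.npy")[6]
P=lambda a,z,rr=100:[-9-rr*np.cos(a),66-rr*np.sin(a),z]
env.grip(.045,10)
env.move_ptp(rp(P(a,130)),Rt(a-np.pi/2).as_rotvec() if 0 else Rt(a+0).as_rotvec()); st("over pin")
for k in np.arange(a,1.62,.3): print(round(k,2),env.inverse_kinematics(rp(P(k,58)),Rt(k).as_rotvec()))
from look import look
look("wrist","w4.png",True)
```

```text
down 13.57 [-29.5   0.3  26.9] [-0.1 -0.8 -0.6] 0.0399
True
home 14.93 [-7.1  0.  25.3] [ 0.6  0.1 -1.4] 0.0402
settled 15.12 [-7.3 -0.2 25.1] [ 0.4 -0.2 -0.2] 0.0396
up 16.52 [-60.1  -0.4 129.5] [0.7 0.3 0.1] 0.0404
over pin 17.74 [-94.3 117.  129.8] [ 0.  -0.1 -0.4] 0.045
-0.54 [ 0.38660007  0.40925548 -0.93913141  1.89503606  0.52206847  0.95110691
  0.01669989]
-0.24 [ 0.49062337  0.37450781 -0.99886961  1.95328321  0.50795178  0.9281399
  0.35224066]
0.06 [ 0.60181779  0.35217624 -1.05332589  1.99198141  0.49612981  0.91231447
  0.7058359 ]
0.36 [ 0.71270295  0.35398574 -1.10573709  2.00631171  0.50214932  0.91008753
  1.06022184]
0.66 [ 0.80520186  0.38444527 -1.14944661  1.99446063  0.53276279  0.92471537
  1.40155255]
0.96 [ 0.86487933  0.44004848 -1.17956988  1.95785649  0.58471001  0.9564165
  1.7242125 ]
1.26 [ 0.89832258  0.52302351 -1.21367066  1.90039006  0.66260856  1.00951748
  2.02095319]
1.56 [ 0.89882689  0.61490523 -1.24203305  1.82837574  0.74492732  1.0745238
  2.30619558]
```

View pics/w4.png

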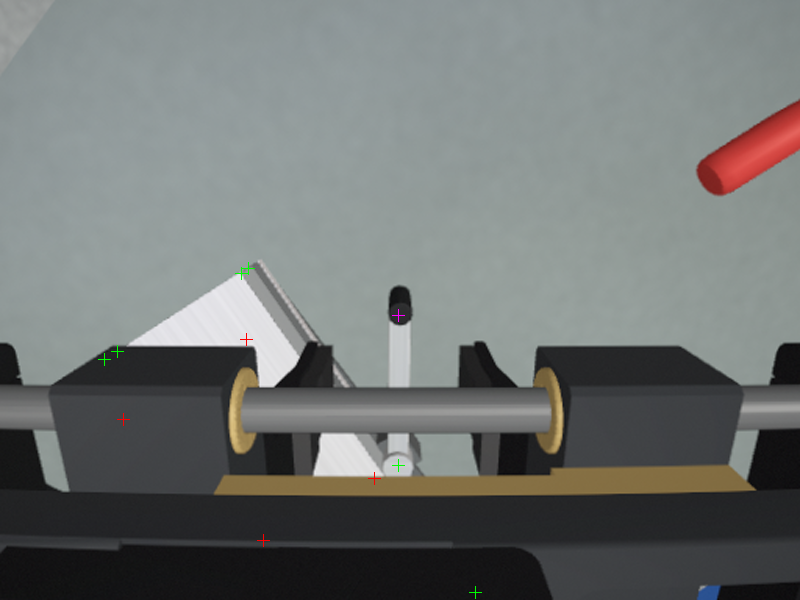

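The second push, at 20 N, stopped at the same place (x = -7.1), so the carrier is home. The wrist view shows the pin at (399,313), midway between the fingers and on its mark, and the jaws are tangential. Now I straddle the pin and swing the keeper.

Run:
```python
from h import *
from look import look
a=np.load("p.npy")[6]
P=lambda a,z,rr=100:[-9-rr*np.cos(a),66-rr*np.sin(a),z]
env.grip(.024,10)
if env.servo_line(rp(P(a,56)),.08,stop_force=6): st("BLOCKED"); raise SystemExit
st("down")
ks=np.r_[np.arange(a+.15,1.5,.15),1.5]
for k in ks:
    if env.servo_line(rp(P(k,56)),.06,attitude=Rt(k).as_rotvec(),stop_force=10): st(f"stop {k:.2f}"); break
st("1.5")
for k in(1.56,1.62,1.68,1.74):
    if env.servo_line(rp(P(k,56)),.03,attitude=Rt(k).as_rotvec(),stop_force=5): print("hit",k); break
x=st("end"); print("angle",np.arctan2(66-x[1],-9-x[0]))
look("scene","s5.png",False); a=cv2.imread("raw_s5.png")[140:240,190:310]; cv2.imwrite("pics/s5c.png",cv2.resize(a,None,fx=6,fy=6,interpolation=2))
```

```text
down 19.56 [-94.3 117.9  56.5] [ 0.6 -0.3 -0.1] 0.024
1.5 25.07 [-16.5 -33.4  56. ] [-0.1  0.6  0.3] 0.0239
hit 1.68
end 26.02 [ -0.2 -33.4  55.4] [-0.3  0.6 -0.5] 0.024
angle 1.6593809149939769
```

View pics/s5c.png

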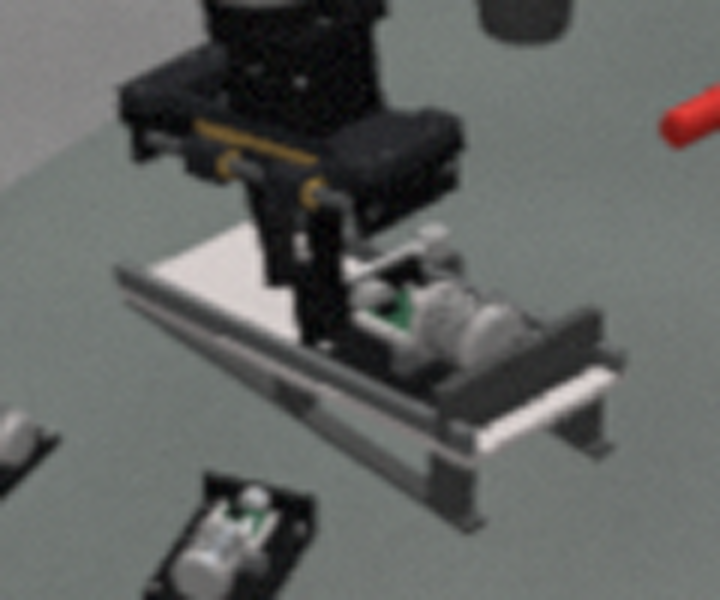

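The keeper lies across the lane with its pin between the fingers near (300,245), and it has met its end stop. I back off, lift clear and check.

Run:
```python
from h import *
import fit
r=Rt(1.6).as_rotvec()
x=st("0")
env.servo_line(rp([x[0]-6,x[1],x[2]]),.03); st("centred")
env.servo_line(rp([x[0]-6,x[1],130]),.1); st("up")
env.move_ptp(rp([-150,-20,280]),Rt(0).as_rotvec()); st("clear")
p=np.load("p.npy"); q=p.copy(); q[3:7]=.065,p[4]-.001,0,1.6
out=[]
for n,(u0,v0),(w,h) in (("side",(190,165),(110,75)),("wrist",(150,150),(200,150))):
    a=env.read_camera(n); cv2.imwrite(f"raw_{n}6.png",a); s=660/w*1
    s=400/w; b=cv2.resize(a[v0:v0+h,u0:u0+w],(400,300),interpolation=2)
    out.append(b)
env_s=env.read_camera("scene"); cv2.imwrite("raw_scene6.png",env_s)
b=cv2.resize(env_s[150:225,215:315],(400,300),interpolation=2); out.append(b)
full=cv2.resize(cv2.imread("raw_side6.png"),(400,300),interpolation=3); out.append(full)
cv2.imwrite("pics/f6.png",np.vstack([np.hstack(out[:2]),np.hstack(out[2:])]))
```

```text
0 26.07 [ -0.1 -33.4  55.3] [-1.7 -0.1  1.3] 0.0242
centred 26.43 [ -6.3 -33.6  55.3] [ 0.7 -0.4 -0.6] 0.0241
up 27.32 [ -6.4 -33.8 129.5] [-0.4  0.9  0.3] 0.0237
clear 28.53 [-150.1  -20.4  279.3] [ 0.3  0.2 -0.2] 0.0238
```

View pics/f6.png

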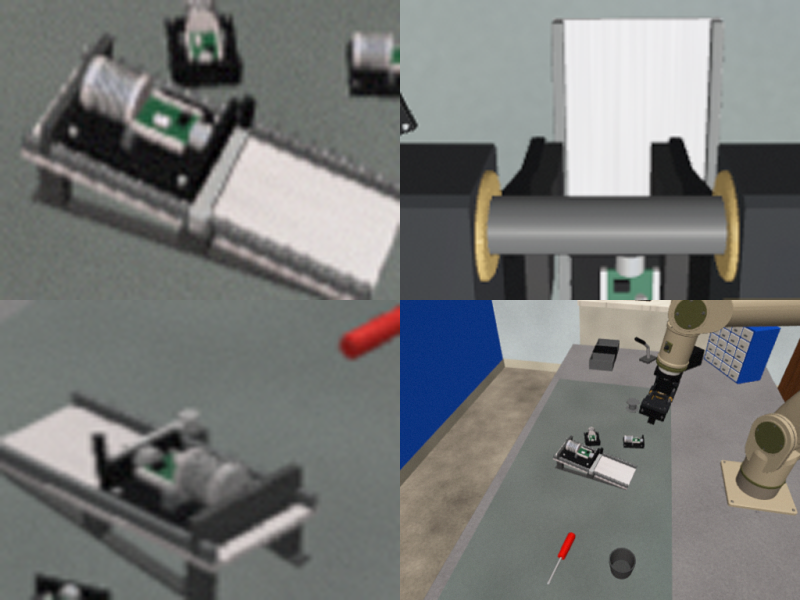

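The side crop (top left) shows the keeper straight across behind the carrier's wall at (215,185), with the pin at (240,110). The carrier is against the plate, and the spool, pot and screwdriver are where they were. I make one numeric check that the carrier did not shift during the swing, then hand in.

Run:
```python
from h import *
a=cv2.imread("raw_side3.png",0).astype(np.float32);b=cv2.imread("raw_side6.png",0).astype(np.float32)
s=np.s_[178:205,212:250]; print("carrier shift px",cv2.phaseCorrelate(a[s].copy(),b[s].copy()))
import fit; q=np.load("p.npy")
for k in(1.4,1.5,1.57,1.6):
    q[6]=k; print(k,np.round((proj("side",fit.pin(q,52))[0]-[190,165])*[400/110,4],0))
env.sleep(.5); st("end"); env.hand_in()
```

```text
carrier shift px ((0.00014652285537763987, 0.5975413648943917), 1.0059507807095847)
1.4 [268. 109.]
1.5 [257. 103.]
1.57 [249. 100.]
1.6 [246.  98.]
end 29.18 [-150.  -20.  280.] [-0.1  0.5  0.1] 0.024
the job is handed in; nothing more can be done
```

I slid the large carrier up the lane with two fingers on its back wall until it reached the stop plate. Then I swung the keeper across behind it by its pin until it met its end stop, lifted clear and handed in at about 29 s.

- **Carrier at the stop:** two separate pushes, at 12 N and 20 N, stopped at the same point within 0.1 mm. The pictures show it square, with no gap visible at the plate.
- **Keeper:** it met its end stop with the tool at 1.66 rad, which puts the keeper itself at about 1.6. In the last pictures it lies straight across the lane. The pin's position agrees with about 1.6 rad in the side view, apart from roughly 6 to 12 px of the crop's scale by eye.
- **Other objects:** the spool, the pot, the screwdriver and both look-alikes appear unmoved.

**Check that did not agree:** comparing the side camera before and after the swing gave a carrier shift of 0.0 px across and 0.6 px down, about 1.5 mm. I took this as image noise. No contact with the carrier was felt, but I did not confirm it any further.

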